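Take the scraper cassette out of the tortilla machine

TASK

The tortilla machine's scraper cassette is due for washing. Pull its carriage by the black post all the way out from under the guard and leave it out, then pinch the cassette's two orange side catches in together, lift the cassette straight up by at least 10 cm, upright and clear of the machine, and finish while still holding it there, still, in the gripper by its pressed catches. Leave the other things on the counter where they are.

Things in the scene. Friction and masses are not known exactly. Their poses are not given: they have to be found in the camera images.
- machine: benchtop tortilla former, fixed. Origin on the counter under the yellow free edge of its steel guard roof, z up; +y points to its white housing (from y 150 mm, 355 mm high with hopper), -y is the way the carriage comes out. Roof: y 0 to 150, x -100 to 100 mm, underside at 122, top 139 mm. Base plate: x -110 to 110, y -240 to 320 mm, 12 mm thick, with the carriage's rails
- carriage (a joint): travel of the aluminium carriage along the machine's -y, in m: 0 = fully in under the guard, 0.15 = fully out against its stop. It starts fully in, slides with about 2.5 N of friction and stays where it is left
- post_grip (a point): grip point of the black square pull post (18 x 18 mm, sides along the machine's x and y) that stands on the carriage, 17 mm below its top (top 112 mm, foot 32 mm above the counter, room all round). It travels with the carriage; when that is fully in, it is 55 mm outside the guard's free edge
- cassette_center (a point): centre of the scraper cassette: white block 44 (x) by 92 (y) by 80 mm (z), blue top, about 0.15 to 0.35 kg, axes parallel to the machine's. Two orange catch buttons (14 mm along y, 18 mm high) stand out 7 mm from its x faces at mid-length, centred 20 mm above this point (58 mm over both). Seated, this point is 72 mm above the counter, 105 mm from the post towards the housing
- cassette: the same cassette, origin under its centre. It sits with up to 2 mm of play between carriage walls that reach 26 mm above this origin and 37 mm out along x, and end blocks 20 mm high. Buttons pressed flush with the 44 mm body draw the teeth at its foot from under the walls' lips; unpressed, they lock it down
- catch_near (a joint): inward travel of the catch on the cassette's -x face, in m: 0 = sprung out (locked), 0.007 = flush with the body; free of the lip beyond about 0.0045. The spring pushes back with 1.2 N to 3.5 N
- catch_far (a joint): the same for the catch on the +x face
- tostadas_a_center (a point): taller stack of crisp corn tostadas, pale yellow disc pile 130 mm across, 90 mm high; point at its centre; bystander
- tostadas_b_center (a point): lower stack of tostadas, 130 mm across, 60 mm high; point at its centre; bystander
- bowl: steel bowl 120 mm across, 50 mm high; origin under its centre; bystander
- salt: clear salt jar with red cap, 60 mm across, 80 mm high; origin under its centre; bystander
- sauce: pink sauce bottle, 60 mm across, 160 mm high; origin under its centre; bystander
- brush: cleaning brush lying on the counter, its length along its x axis; bystander
- spatula: spatula lying on the counter, its length along its x axis; bystander

How it is judged:
On the way:
1. the carriage is drawn out to its stop with the cassette still locked in it (value of joint carriage above 0.138 m and height (world z) of cassette_center below 0.085 m), for 0.2 s.
At the end, for the whole second after the job is handed in: carriage within 20 mm of its out stop; cassette centre at least 164 mm above the counter (lifted 92 mm or more from its seat), upright within 15 degrees, still (under 3 cm/s), touching no part of the machine, held by the fingers with both catches pressed at least 4.5 mm (value of joint carriage above 0.13 m and height (world z) of cassette_center above 0.164 m and value of joint each of catch_near, catch_far above 0.0045 m and angle between cassette_center's own z axis and vertical below 0.26 rad and contact force between the fingers and cassette above 2 N and contact force between cassette and machine below 0.3 N and linear speed of cassette below 0.03 m/s); the arm keeps its last pose, push and grip.
It fails at once if a bystander moved more than 30 mm (distance of any of tostadas_a_center, tostadas_b_center, bowl, salt, sauce, brush, spatula from where it was at the start of the episode above 0.03 m).
It also fails if it takes over 45 s, if anything falls off the work surface, if the arm or the gripper's body presses on something with over 40 N, if the wrist force passes 120 N, or if a joint passes its speed limit or range.

ROBOT

A 7-joint arm with a two-finger parallel gripper is mounted at the origin on the work surface. World frame = base frame: x ahead of the robot, y to its left, z up, the work surface at z = 0. Lengths are in m, angles in rad, forces in N, time in s.
With the tool pointing down it reaches from about 0.425 to 0.95 m from the base axis. Payload 4.7 kg.
Tool frame: the origin (TCP) lies at the very end of the fingers, on their centre line; the grasp point (between the pads) lies 19 mm behind it; z points along the fingers, y is the line along which they close (so a half turn about z gives the same grasp; the last joint's range is limited). The gripper opens to 87 mm and grips with 3 to 60 N. Pads are 19 mm wide; open, the fingers measure 117 mm over their backs; the gripper's body (75 mm by 190 mm) begins 51 mm behind the grasp point.
Start: joints at [-1.129, 0.469, -0.049, 1.532, 0.024, 1.141, -0.082], TCP at [0.306, 0.602, 0.223] pointing down, gripper open.
Joint ranges: [-2.59, 2.59], [-0.33, 1.99], [-1.39, 1.29], [0.1, 2.45], [-1.04, 4.18], [0.21, 1.99], [-2.66, 2.66]. Speed limits (rad/s): [2.57, 2.57, 3.14, 3.14, 3.14, 3.14, 3.14].

INTERFACE

Orientations are given as a rotation vector (axis times angle).
In Python, from station import state, get_image, finish_job gives the robot as it stands.
- The arm moves only by the tool move_arm, never from a script. Its argument "increments" is a list of rows, each an object of numbers: "x", "y", "z": the shift along the tool's x, y, z in cm; "yaw": the turn about the tool's z in rad. A call has 1 to 8 rows; each row shifts and turns the commanded pose from where the row before left it, along the tool's axes as they then stand; what a row does not reach is not made up. A row lasts 1/8 s, in which the tool goes at most 62.5 mm and 10.7 degrees, less where a joint would pass 70% of its speed; a pose out of reach is approached as far as the arm can. A call is refused whole if a number of a shift passes 6.25 or a number of a turn 0.188, either way. A call with a gripper value outside its range is refused whole. "jaw" is the opening, from 0 (shut) to 1 (fully open), set as the call begins (left out, the last holds). The fingers move at their own pace and stop on an object; "newtons" is the grip in N (left out, the last holds). Time passes only in rows, so rows that do not move let the fingers close. It gives the time, the measured TCP pose, the force, the opening and the grip force at its end, in the units of the state.
- state(): the state, without advancing time (a new reading comes with each control period).
- get_image(name): name is "side" or "top" or "wrist"; returns a dict with "pixels" (400x640x3 uint8, red, green, blue), "intrinsics" (3x3 intrinsics, pixels), "rvec" (rotation vector, rad) and "tvec" (3), from world to camera coordinates, as OpenCV has them. Camera axes: x right, y down, z forward; pixel columns grow to the right and rows downward; lengths in m; the calibration is good to about 2 mm. A picture is of the moment at which its call begins. There is no depth.
- finish_job(): hands the job in; it is judged then, once.
The state is a dict: "clock": time; "joints": joint angles; "qvel": joint speeds; "tau": joint torques, N m; "ee_pos": TCP position; "orientation": TCP orientation; "ft_force": force on the tool from outside, world axes, zero at the start; "torque": the same for the moment, N m; "opening": opening from 0.0 (shut) to 1.0 (fully open); "grasp_force": force on a finger pad.
Only numpy, scipy, OpenCV 4.12 (cv2) and the standard library are available. Lean on these libraries where they do the work, as an engineer would, in place of code of your own. Each camera call takes 0.05 s, during which the arm holds its last target. There are 200 camera calls.

## Working session

There is one attempt and no reset: what is moved stays moved. The work goes in short steps, Python scripts to look and compute and a tool call to move; the robot and the scene stay as the last step left them, time stands still between calls to the robot, and variables do not carry over. Pictures are saved under pics/ and viewed, at most 10 in all, crops included, and the job is handed in when it is done.

Besides the shell and the picture viewer there is one more tool, called by a JSON object that holds its "fn" and its "kwargs", one argument or row to a line. move_arm: Moves the arm, as the interface text tells. Its arguments: {"type":"object","properties":{"increments":{"type":"array","items":{"type":"object","properties":{"x":{"type":"number"},"y":{"type":"number"},"z":{"type":"number"},"yaw":{"type":"number"}}}},"jaw":{"type":"number"},"newtons":{"type":"number"}},"required":["increments"]}

```bash
mkdir -p pics; ls
cat > h.py <<'E'
import numpy as np, cv2
from scipy.spatial.transform import Rotation as R
from station import state, get_image, finish_job
def snap(n,f):
    d=get_image(n); cv2.imwrite('pics/'+f,d['pixels'][:,:,::-1]); np.savez('pics/'+f+'.npz',**d); return d
def ray(d,u,v):
    Rm=R.from_rotvec(np.ravel(d['rvec'])).as_matrix(); c=-Rm.T@np.ravel(d['tvec'])
    r=Rm.T@np.linalg.inv(d['intrinsics'])@np.array([u,v,1.]); return c,r
def onz(d,u,v,z):
    c,r=ray(d,u,v); return c+r*(z-c[2])/r[2]
def proj(d,P):
    return cv2.projectPoints(np.atleast_2d(np.array(P,float)),np.ravel(d['rvec']).astype(float),np.ravel(d['tvec']).astype(float),d['intrinsics'],None)[0][:,0]
E
python3 - <<'E'
from h import *
s=state(); print(s)
for n in('top','side'):
    d=snap(n,n+'0.png'); print(n,ray(d,320,200))
E
```

```text
pics
{'clock': 0.0, 'joints': array([-1.12891662,  0.46946979, -0.04863943,  1.53369731,  0.02414251,
        1.14098963, -0.08230453]), 'qvel': array([ 0.00065683,  0.00102218, -0.00040729, -0.00131097,  0.00167039,
        0.00079272,  0.00115714]), 'tau': array([-9.11312463e-05, -5.07973194e+01, -8.10964638e-02, -2.36150908e+01,
       -6.14370382e-02,  3.79466463e-02,  1.69200434e-04]), 'ee_pos': array([0.30587217, 0.60104515, 0.22147904]), 'orientation': array([-7.32472485e-01, -3.05462617e+00,  3.04893280e-03]), 'ft_force': array([-0.58955978,  0.71365461, -0.3845663 ]), 'torque': array([ 0.05204342,  0.02424622, -0.00962791]), 'grasp_force': 0.0, 'opening': 1.0003236339040376}
top (array([ 0.33577114, -0.05028837,  1.51167838]), array([ 0.11715154,  0.01710579, -0.99296999]))
side (array([-0.01644117, -0.73542812,  0.86071637]), array([ 0.45027848,  0.60114469, -0.66031193]))
```

View pics/top0.png

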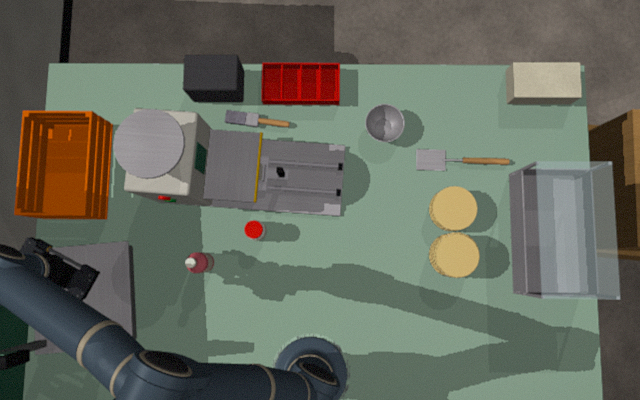

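View pics/side0.png

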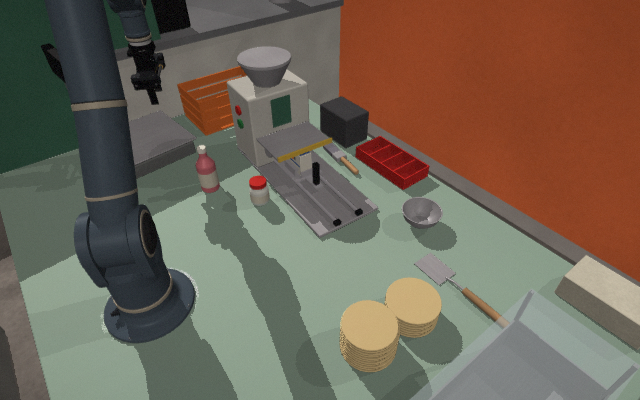

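The top view shows the housing on the left (160,150), the yellow guard edge near (260,165), the black post at (281,172), the salt jar at (254,229) and the sauce bottle at (196,262). The side view shows the post at (316,173), with the carriage coming out towards the lower right. Next I'll measure the yellow edge and the post.

Run:
```python
from h import *
L=lambda f:dict(np.load('pics/'+f+'.png.npz'))
t,s=L('top0'),L('side0')
def mask(d,lo,hi,box):
    h=cv2.cvtColor(d['pixels'],cv2.COLOR_RGB2HSV); m=cv2.inRange(h,lo,hi); k=np.zeros_like(m); x0,y0,x1,y1=box;k[y0:y1,x0:x1]=m[y0:y1,x0:x1];return k
for d,box in((t,(245,125,275,215)),(s,(255,125,345,170))):
    m=mask(d,(15,110,60),(35,255,255),box); r=cv2.minAreaRect(cv2.findNonZero(m)); print(r, cv2.countNonZero(m))
    c=cv2.boxPoints(r); 
    for p in c: print(p,onz(d,*p,.139)[:2])
m=mask(t,(15,110,60),(35,255,255),(245,125,275,215))
pts=cv2.findNonZero(m)[:,0]; W=np.array([onz(t,*p,.139)[:2] for p in pts]); vx,vy,x,y=cv2.fitLine(W.astype(np.float32),cv2.DIST_HUBER,0,.001,.001).ravel(); print('edge dir',np.degrees(np.arctan2(vy,vx)),x,y)
k=W@np.array([vx,vy]);print(k.min(),k.max())
for d,box in((t,(270,160,295,185)),(s,(305,155,328,192))):
    m=mask(d,(0,0,0),(180,255,55),box); p=cv2.findNonZero(m)[:,0]; print('post',p.min(0),p.max(0),p.mean(0),len(p)); q=p[p[:,1]<p[:,1].min()+5].mean(0); print(q,onz(d,*p.mean(0),.112),onz(d,*q,.112))
print(onz(t,254,229,.08),onz(t,190,262,.16))
x0,y0,x1,y1=225,100,360,230
a=cv2.resize(t['pixels'][y0:y1,x0:x1,::-1],None,fx=4,fy=4,interpolation=2)
b=cv2.resize(s['pixels'][120:240,240:390,::-1],None,fx=2,fy=2,interpolation=2)
c=np.zeros((520,800,3),np.uint8);c[:a.shape[0],:540]=a;b2=cv2.resize(b,(260,208));c[:208,540:]=b2
cv2.imwrite('pics/crop1.png',c)
```

```text
((257.6393737792969, 166.96722412109375), (2.897143840789795, 70.2557373046875), 5.19442892074585) 203
[253.01642 201.81969] [0.49109883 0.15998798]
[259.37708 131.85246] [0.69079936 0.14713913]
[262.26233 132.11476] [0.69008834 0.13892867]
[255.90167 202.08199] [0.49042924 0.15191311]
((311.32708740234375, 149.2068634033203), (66.15145111083984, 25.594310760498047), 1.7357046604156494) 324
[277.87894 160.99632] [0.4840455  0.14212683]
[278.65414 135.41374] [0.56413637 0.2609334 ]
[344.77524 137.4174 ] [0.72698223 0.11718461]
[344.00003 162.99998] [0.63451089 0.01069551]
edge dir -3.7165067 0.5908873 0.14944974
0.47959615038165865 0.679709316376918
post [277 167] [284 176] [280.31746032 171.61904762] 63
[279.6        169.23333333] [0.58171791 0.08815087 0.112     ] [0.58862462 0.09034213 0.112     ]
post [312 162] [319 184] [315.73825503 172.77181208] 149
[315.5        164.29411765] [0.55971105 0.05316309 0.112     ] [0.58505119 0.08807004 0.112     ]
[0.41882175 0.16411613 0.08      ] [0.32322857 0.32358146 0.16      ]
```

View pics/crop1.png

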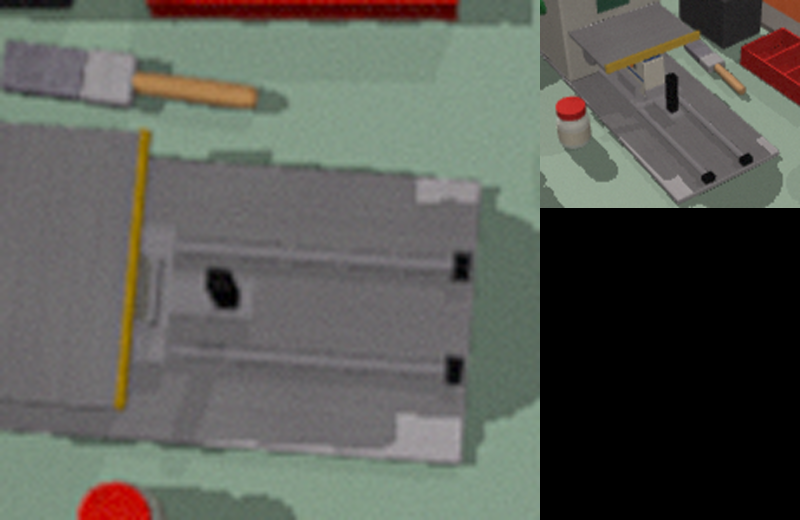

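The crop shows the guard's yellow edge as a clear line and the post just outside it, at about (220,288) in the crop. The machine yaw is about -3.7°, and the post is at about (0.5865, 0.0895). I'll go around the housing to a hover point above the post.

```bash
cat >> h.py <<'E'
def plan(wps):
    "wps: (xyz, tool-y world angle rad, rows). prints tool-frame rows, cm"
    s=state(); Q=R.from_rotvec(s['orientation']); p=np.array(s['ee_pos']); y=Q.as_matrix()[:,1]; a=np.arctan2(y[1],y[0]); print('now',p.round(4),'ang',round(np.degrees(a),2),'tilt',Q.as_matrix()[:,2].round(4))
    for P,b,n in wps:
        P=np.array(P,float); st=(P-p)/n; da=(b-a)/n
        for i in range(n):
            m=np.array([[-np.sin(a),-np.cos(a),0]]) # placeholder
            ty=np.array([np.cos(a),np.sin(a),0]); tz=np.array([0,0,-1.]); tx=np.cross(ty,tz)
            print('x %.2f y %.2f z %.2f yaw %.3f'%(*(100*np.array([tx@st,ty@st,tz@st])),-da)); a+=da
        p=P; print('--')
E
sed -i '/placeholder/d' h.py
python3 - <<'E'
from h import *
g=np.radians(-3.7)
plan([((.33,.33,.28),g,7),((.42,.14,.28),g,5),((.58,.08,.28),g,4)])
E
```

```text
now [0.3059 0.6011 0.2216] ang 63.02 tilt [-8.0e-04 -1.6e-03 -1.0e+00]
x -2.06 y -3.30 z -0.83 yaw 0.166
x -2.58 y -2.91 z -0.83 yaw 0.166
x -3.03 y -2.44 z -0.83 yaw 0.166
x -3.39 y -1.91 z -0.83 yaw 0.166
x -3.66 y -1.32 z -0.83 yaw 0.166
x -3.83 y -0.69 z -0.83 yaw 0.166
x -3.89 y -0.05 z -0.83 yaw 0.166
--
x -3.68 y 2.04 z 0.00 yaw -0.000
x -3.68 y 2.04 z 0.00 yaw -0.000
x -3.68 y 2.04 z 0.00 yaw -0.000
x -3.68 y 2.04 z 0.00 yaw -0.000
x -3.68 y 2.04 z 0.00 yaw -0.000
--
x -1.24 y 4.09 z 0.00 yaw 0.000
x -1.24 y 4.09 z 0.00 yaw 0.000
x -1.24 y 4.09 z 0.00 yaw 0.000
x -1.24 y 4.09 z 0.00 yaw 0.000
--
```

{"fn": "move_arm", "kwargs": {
  "increments": [
    {"x":-2.06,"y":-3.3,"z":-0.83,"yaw":0.166},
    {"x":-2.58,"y":-2.91,"z":-0.83,"yaw":0.166},
    {"x":-3.03,"y":-2.44,"z":-0.83,"yaw":0.166},
    {"x":-3.39,"y":-1.91,"z":-0.83,"yaw":0.166},
    {"x":-3.66,"y":-1.32,"z":-0.83,"yaw":0.166},
    {"x":-3.83,"y":-0.69,"z":-0.83,"yaw":0.166},
    {"x":-3.89,"y":0,"z":-0.83,"yaw":0.166}
  ]
}}

```text
clock: 0.98
ee_pos: [0.3308, 0.3289, 0.2806]
orientation: [2.295, 2.145, -0.001]
ft_force: [0.3, 0.1, 0.3]
opening: 1.0
grasp_force: 0.0
```

{"fn": "move_arm", "kwargs": {
  "increments": [
    {"x":-3.7,"y":2},
    {"x":-3.7,"y":2},
    {"x":-3.7,"y":2},
    {"x":-3.7,"y":2},
    {"x":-3.7,"y":2},
    {}
  ]
}}

```text
schema error: expected keys x, y, z, yaw
```

{"fn": "move_arm", "kwargs": {
  "increments": [
    {"x":-3.7,"y":2,"z":0,"yaw":0},
    {"x":-3.7,"y":2,"z":0,"yaw":0},
    {"x":-3.7,"y":2,"z":0,"yaw":0},
    {"x":-3.7,"y":2,"z":0,"yaw":0},
    {"x":-3.7,"y":2,"z":0,"yaw":0}
  ]
}}

```text
clock: 1.6
ee_pos: [0.4195, 0.1382, 0.2805]
orientation: [-2.289, -2.151, 0.0]
ft_force: [0.6, -0.1, 0.5]
opening: 0.997
grasp_force: 0.0
```

{"fn": "move_arm", "kwargs": {
  "increments": [
    {"x":-1.2,"y":4.1,"z":0,"yaw":0},
    {"x":-1.2,"y":4.1,"z":0,"yaw":0},
    {"x":-1.2,"y":4.1,"z":0,"yaw":0},
    {"x":-1.2,"y":4.1,"z":0,"yaw":0},
    {"x":0,"y":0,"z":0,"yaw":0},
    {"x":0,"y":0,"z":0,"yaw":0}
  ]
}}

```text
clock: 2.35
ee_pos: [0.5792, 0.0818, 0.28]
orientation: [-2.288, -2.151, 0.002]
ft_force: [-0.2, 0.7, 1.0]
opening: 0.999
grasp_force: 0.0
```

Run:
```python
from h import *
d=snap('wrist','w1.png'); plan([]); print(state()['joints'].round(3),ray(d,320,200)); print(proj(d,[[.5865,.0895,.112],[.5865,.0895,.032],[.5906,.1455,.139]]))
```

```text
now [0.579  0.0821 0.2803] ang -3.5 tilt [-1.4e-03  5.0e-04 -1.0e+00]
[-0.626  0.294  0.528  1.704 -0.159  1.187 -0.118] (array([0.58418763, 0.14767579, 0.44110432]), array([-0.00762502, -0.24444319, -0.9696858 ]))
[[323.0687027  178.10618041]
 [322.0629606  167.93933934]
 [324.43490683 126.14372663]]
```

View pics/w1.png

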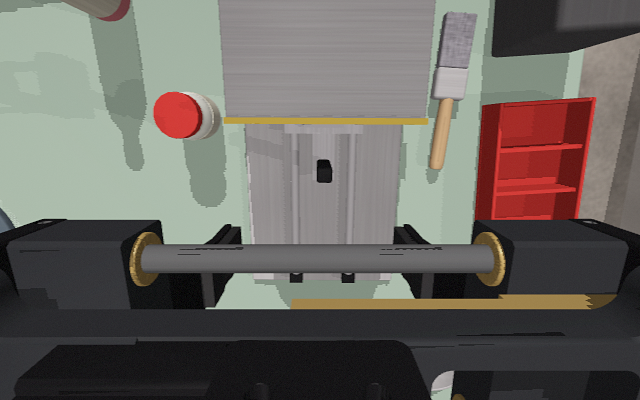

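The wrist view shows the post at (324,172) and the yellow edge as a level line at row 121, so the yaw is good. I'll measure both from here.

Run:
```python
from h import *
d=dict(np.load('pics/w1.png.npz'))
h=cv2.cvtColor(d['pixels'],cv2.COLOR_RGB2HSV)
m=cv2.inRange(h,(15,110,60),(35,255,255)); m[:105]=0;m[135:]=0;m[:,:215]=0;m[:,435:]=0
P=cv2.findNonZero(m)[:,0]; W=np.array([onz(d,*p,.139)[:2] for p in P]); vx,vy,x,y=cv2.fitLine(W.astype(np.float32),cv2.DIST_HUBER,0,.001,.001).ravel(); k=W@[vx,vy]
print('yaw',np.degrees(np.arctan2(vy,vx)),'ends',k.min(),k.max(),'mid',x,y,(np.array([x,y])@[vx,vy]), 'perp',np.ptp(W@[-vy,vx]))
c=np.array([x,y])+((k.min()+k.max())/2-np.array([x,y])@[vx,vy])*np.array([vx,vy]); print('c',c)
m=cv2.inRange(h,(0,0,0),(180,255,60)); m[:155]=0;m[195:]=0;m[:,:305]=0;m[:,345:]=0
p=cv2.findNonZero(m)[:,0]; lo,hi=p.min(0),p.max(0)+1; print(lo,hi,[np.r_[onz(d,u,v,.112)[:2]] for u,v in((lo[0],hi[1]),(hi[0],hi[1]),((lo[0]+hi[0])/2,hi[1]))], onz(d,lo[0],lo[1],.032))
```

```text
yaw -3.94059 ends 0.4812609244077278 0.6867643151920921 mid 0.5870745 0.15106001 0.5753054 perp 0.0141540839676019
c [0.59576115 0.15046164]
[317 160] [332 183] [array([0.57943743, 0.08440865]), array([0.59610758, 0.08337334]), array([0.587773  , 0.08389096])] [0.58026721 0.10074344 0.032     ]
```

{"fn": "move_arm", "kwargs": {
  "increments": [
    {"x":1.0,"y":0.8,"z":4,"yaw":0.005},
    {"x":0,"y":0,"z":5,"yaw":0},
    {"x":0,"y":0,"z":5,"yaw":0},
    {"x":0,"y":0,"z":4,"yaw":0},
    {"x":0,"y":0,"z":2.4,"yaw":0},
    {"x":0,"y":0,"z":0,"yaw":0}
  ]
}}

```text
clock: 3.15
ee_pos: [0.5864, 0.0918, 0.0753]
orientation: [-2.291, -2.146, 0.005]
ft_force: [0.6, 0.1, 0.2]
opening: 0.999
grasp_force: 0.0
```

{"fn": "move_arm", "kwargs": {
  "increments": [
    {"x":0,"y":0,"z":0,"yaw":0},
    {"x":0,"y":0,"z":0,"yaw":0},
    {"x":0,"y":0,"z":0,"yaw":0},
    {"x":0,"y":0,"z":0,"yaw":0},
    {"x":0,"y":0,"z":0,"yaw":0},
    {"x":0,"y":0,"z":0,"yaw":0},
    {"x":0,"y":0,"z":0,"yaw":0},
    {"x":0,"y":0,"z":0,"yaw":0}
  ],
  "jaw": 0,
  "newtons": 25
}}

```text
clock: 4.15
ee_pos: [0.5875, 0.0911, 0.0764]
orientation: [-2.293, -2.144, 0.003]
ft_force: [-3.8, -0.8, 2.3]
opening: 0.204
grasp_force: 25.0
```

{"fn": "move_arm", "kwargs": {
  "increments": [
    {"x":-1.5,"y":0,"z":0,"yaw":0},
    {"x":-2,"y":0,"z":0,"yaw":0},
    {"x":-2,"y":0,"z":0,"yaw":0},
    {"x":-2,"y":0,"z":0,"yaw":0},
    {"x":-2,"y":0,"z":0,"yaw":0},
    {"x":-2,"y":0,"z":0,"yaw":0},
    {"x":-1.5,"y":0,"z":0,"yaw":0},
    {"x":0,"y":0,"z":0,"yaw":0}
  ]
}}

```text
clock: 5.15
ee_pos: [0.5787, -0.0416, 0.0764]
orientation: [2.297, 2.143, -0.005]
ft_force: [-5.6, -2.5, 3.9]
opening: 0.205
grasp_force: 25.0
```

{"fn": "move_arm", "kwargs": {
  "increments": [
    {"x":-1,"y":0,"z":0,"yaw":0},
    {"x":-0.7,"y":0,"z":0,"yaw":0},
    {"x":-0.4,"y":0,"z":0,"yaw":0},
    {"x":0,"y":0,"z":0,"yaw":0},
    {"x":0,"y":0,"z":0,"yaw":0},
    {"x":0,"y":0,"z":0,"yaw":0}
  ]
}}

```text
clock: 5.9
ee_pos: [0.5775, -0.0587, 0.0764]
orientation: [-2.292, -2.145, 0.002]
ft_force: [-6.2, 1.0, 4.5]
opening: 0.206
grasp_force: 25.0
```

{"fn": "move_arm", "kwargs": {
  "increments": [
    {"x":0,"y":0,"z":0,"yaw":0},
    {"x":0,"y":0,"z":0,"yaw":0},
    {"x":0,"y":0,"z":0,"yaw":0},
    {"x":0,"y":0,"z":0,"yaw":0},
    {"x":0,"y":0,"z":0,"yaw":0},
    {"x":0,"y":0,"z":0,"yaw":0}
  ],
  "jaw": 1
}}

```text
clock: 6.65
ee_pos: [0.5786, -0.0597, 0.0766]
orientation: [2.295, 2.146, 0.0]
ft_force: [-0.0, 0.1, 0.3]
opening: 0.803
grasp_force: 0.0
```

{"fn": "move_arm", "kwargs": {
  "increments": [
    {"x":0,"y":0,"z":-3,"yaw":0},
    {"x":0,"y":0,"z":-4,"yaw":0},
    {"x":0,"y":0,"z":-4,"yaw":0},
    {"x":0,"y":0,"z":-4,"yaw":0},
    {"x":0,"y":0,"z":-3,"yaw":0},
    {"x":0,"y":0,"z":0,"yaw":0},
    {"x":0,"y":0,"z":0,"yaw":0}
  ]
}}

```text
clock: 7.52
ee_pos: [0.5779, -0.0595, 0.2557]
orientation: [-2.294, -2.145, 0.001]
ft_force: [0.8, 0.2, -0.0]
opening: 1.002
grasp_force: 0.0
```

Run:
```python
from h import *
d=snap('wrist','w2.png'); plan([]); print(state()['opening'],ray(d,320,200)[0]); print(proj(d,[[.5845,.0461,.112],[.5775,-.0587,.112],[.5845-.029,.0461+.002,.092],[.5845+.029,.0461-.002,.092]]))
```

```text
now [ 0.5777 -0.0594  0.2552] ang -3.83 tilt [-2.5e-03  1.0e-04 -1.0e+00]
1.0024463432157975 [0.58315777 0.0063675  0.416853  ]
[[316.25890161  81.33548724]
 [316.40800283 189.27385915]
 [287.75813149  84.03547369]
 [344.94514694  84.0995728 ]]
```

View pics/w2.png

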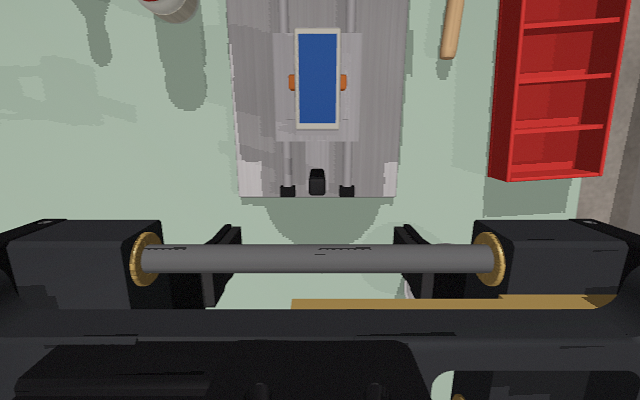

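The carriage is out, the blue-topped cassette is at about (317,80), and the orange catches are at (291,82) and (343,82). That agrees with the prediction to within 2 px.

Run:
```python
from h import *
d=dict(np.load('pics/w2.png.npz'))
h=cv2.cvtColor(d['pixels'],cv2.COLOR_RGB2HSV)
m=cv2.inRange(h,(5,140,90),(18,255,255)); m[:65]=0;m[100:]=0;m[:,:280]=0;m[:,355:]=0
n,_,st,c=cv2.connectedComponentsWithStats(m)
for i in range(1,n): 
    if st[i][4]>8: print(st[i],onz(d,*c[i],.101)[:2])
b=cv2.inRange(h,(100,120,60),(125,255,255)); r=cv2.minAreaRect(max(cv2.findContours(b,0,2)[0],key=cv2.contourArea)); print(r,onz(d,*r[0],.112))
g=np.radians(-3.83)
plan([((.5845,.047,.255),g,3),((.5845,.047,.073),g,5)])
```

```text
[289  75   6  16  79] [0.55979262 0.0483041 ]
[341  75   5  16  76] [0.6107626  0.04502635]
((317.0, 78.0), (88.0, 36.0), 90.0) [0.58540466 0.04901817 0.112     ]
now [ 0.5777 -0.0594  0.2552] ang -3.83 tilt [-2.5e-03  1.0e-04 -1.0e+00]
x 3.56 y -0.01 z 0.01 yaw -0.000
x 3.56 y -0.01 z 0.01 yaw -0.000
x 3.56 y -0.01 z 0.01 yaw -0.000
--
x 0.00 y 0.00 z 3.64 yaw 0.000
x 0.00 y 0.00 z 3.64 yaw 0.000
x 0.00 y 0.00 z 3.64 yaw 0.000
x 0.00 y 0.00 z 3.64 yaw 0.000
x 0.00 y 0.00 z 3.64 yaw 0.000
--
```

{"fn": "move_arm", "kwargs": {
  "increments": [
    {"x":3.6,"y":0.05,"z":0,"yaw":0},
    {"x":3.6,"y":0,"z":0,"yaw":0},
    {"x":3.45,"y":0,"z":0,"yaw":0},
    {"x":0,"y":0,"z":0,"yaw":0},
    {"x":0,"y":0,"z":5,"yaw":0},
    {"x":0,"y":0,"z":4,"yaw":0},
    {"x":0,"y":0,"z":2,"yaw":0},
    {"x":0,"y":0,"z":0,"yaw":0}
  ]
}}

```text
clock: 8.57
ee_pos: [0.5844, 0.045, 0.1443]
orientation: [-2.295, -2.142, 0.008]
ft_force: [0.3, -1.1, 1.0]
opening: 0.997
grasp_force: 0.0
```

{"fn": "move_arm", "kwargs": {
  "increments": [
    {"x":0,"y":0,"z":2,"yaw":0},
    {"x":0,"y":0,"z":2.5,"yaw":0},
    {"x":0,"y":0,"z":1.7,"yaw":0},
    {"x":0,"y":0,"z":1,"yaw":0},
    {"x":0,"y":0,"z":0,"yaw":0},
    {"x":0,"y":0,"z":0,"yaw":0}
  ]
}}

```text
clock: 9.32
ee_pos: [0.5869, 0.0465, 0.0754]
orientation: [2.294, 2.145, 0.002]
ft_force: [-0.4, -0.1, 0.3]
opening: 1.001
grasp_force: 0.0
```

Run:
```python
from h import *
plan([((.585,.0468,.073),np.radians(-3.83),1)])
```

```text
now [0.5869 0.0465 0.0754] ang -3.85 tilt [ 1.5e-03  3.0e-04 -1.0e+00]
x 0.02 y -0.19 z 0.24 yaw -0.000
--
```

{"fn": "move_arm", "kwargs": {
  "increments": [
    {"x":0,"y":-0.15,"z":0.2,"yaw":0},
    {"x":0,"y":0,"z":0,"yaw":0}
  ]
}}

```text
clock: 9.57
ee_pos: [0.5846, 0.0468, 0.0729]
orientation: [-2.294, -2.146, -0.001]
ft_force: [0.6, -1.5, 1.1]
opening: 1.0
grasp_force: 0.0
```

{"fn": "move_arm", "kwargs": {
  "increments": [
    {"x":0,"y":0,"z":0,"yaw":0},
    {"x":0,"y":0,"z":0,"yaw":0},
    {"x":0,"y":0,"z":0,"yaw":0},
    {"x":0,"y":0,"z":0,"yaw":0},
    {"x":0,"y":0,"z":0,"yaw":0},
    {"x":0,"y":0,"z":0,"yaw":0},
    {"x":0,"y":0,"z":0,"yaw":0}
  ],
  "jaw": 0,
  "newtons": 30
}}

```text
clock: 10.45
ee_pos: [0.5849, 0.0467, 0.0727]
orientation: [2.294, 2.146, 0.001]
ft_force: [-0.5, -0.4, 0.0]
opening: 0.508
grasp_force: 30.0
```

The opening is 44.2 mm, so both catches are flush. Now I'll lift, gently at first.

{"fn": "move_arm", "kwargs": {
  "increments": [
    {"x":0,"y":0,"z":-0.5,"yaw":0},
    {"x":0,"y":0,"z":-0.7,"yaw":0},
    {"x":0,"y":0,"z":-0.8,"yaw":0},
    {"x":0,"y":0,"z":0,"yaw":0}
  ]
}}

```text
clock: 10.95
ee_pos: [0.5853, 0.0467, 0.0935]
orientation: [2.294, 2.145, 0.002]
ft_force: [0.1, -0.4, -2.7]
opening: 0.508
grasp_force: 30.0
```

The force is only about -2.7 N, which is the cassette's weight, so it is free of the lips.

{"fn": "move_arm", "kwargs": {
  "increments": [
    {"x":0,"y":0,"z":-1,"yaw":0},
    {"x":0,"y":0,"z":-1.5,"yaw":0},
    {"x":0,"y":0,"z":-2,"yaw":0},
    {"x":0,"y":0,"z":-2,"yaw":0},
    {"x":0,"y":0,"z":-2,"yaw":0},
    {"x":0,"y":0,"z":-1,"yaw":0},
    {"x":0,"y":0,"z":-0.5,"yaw":0},
    {"x":0,"y":0,"z":0,"yaw":0}
  ]
}}

```text
clock: 11.95
ee_pos: [0.5846, 0.0467, 0.1926]
orientation: [-2.294, -2.146, 0.0]
ft_force: [0.1, -0.5, -2.1]
opening: 0.505
grasp_force: 30.0
```

{"fn": "move_arm", "kwargs": {
  "increments": [
    {"x":0,"y":0,"z":0,"yaw":0},
    {"x":0,"y":0,"z":0,"yaw":0},
    {"x":0,"y":0,"z":0,"yaw":0},
    {"x":0,"y":0,"z":0,"yaw":0}
  ]
}}

```text
clock: 12.45
ee_pos: [0.5847, 0.0466, 0.1925]
orientation: [-2.294, -2.146, 0.0]
ft_force: [-0.3, -0.2, -2.0]
opening: 0.506
grasp_force: 30.0
```

Run:
```python
from h import *
d=snap('side','s3.png'); cv2.imwrite('pics/s3c.png',cv2.resize(d['pixels'][80:280,200:440,::-1],None,fx=3,fy=3,interpolation=2))
```

```text
(no output)
```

View pics/s3c.png

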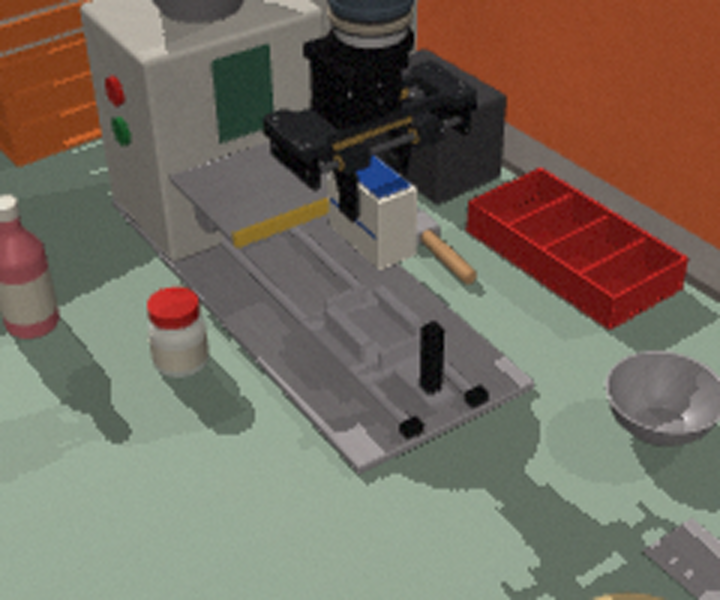

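In the crop, the cassette hangs upright in the gripper at about (385,215), well above the empty carriage. The carriage is fully out, with the post at (432,355). The salt jar, sauce bottle, bowl and brush look undisturbed.

```bash
python3 -c "
from station import finish_job
print(finish_job())"
```

```text
the job is handed in; nothing more can be done
None
```

The job is handed in: I pulled the carriage out to its stop and left it there, and the gripper is holding the cassette still and upright by its pressed catches, about 12 cm above its seat; the judge returned no verdict.

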